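# Close and clamp a two-part casting mould and set the pouring funnel

## Robot

A 6-joint arm with a two-finger parallel gripper is mounted at the origin on a cart in front of the work surface, level with it; the furniture and walls round the work are solid. World frame = base frame: x ahead of the robot, y to its left, z up, the work surface at z = 0. Lengths are in m, angles in rad, forces in N, time in s.
With the tool pointing down it reaches from about 0.35 to 0.775 m from the base axis. Payload 5.5 kg.
Tool frame: the origin (TCP) lies at the very end of the fingers, on their centre line; the grasp point (between the pads) lies 19 mm behind it; z points along the fingers, y is the line along which they close (so a half turn about z gives the same grasp; the last joint's range is limited). The gripper opens to 85 mm and grips with 20 to 120 N. Pads are 22 mm wide; open, the fingers measure 114 mm over their backs; the gripper's body (76 mm by 85 mm) begins 54 mm behind the grasp point. The pads swing forward as they close: fully open they stand 13 mm farther back than shut.
Start: joints at [-1.389, 0.313, 0.046, 1.304, 0, 1.431], TCP at [0.182, -0.546, 0.231] pointing down, gripper open.
Joint ranges: [-2.76, 2.76], [-0.86, 1.69], [-1.03, 1.26], [-2.2, 2.34], [-1.47, 1.5], [-3.14, 3.14]. Speed limits (rad/s): [2.57, 2.57, 3.14, 3.14, 3.14, 3.14].

## Interface

Orientations are given as a unit quaternion [x, y, z, w].
In Python, from cell import manip gives the robot as it stands. The module is installed in compiled form; this text tells all that it offers.
- The arm moves only by the tool step_arm, never from a script. Its argument "commands" is a list of rows, each a list of 7 numbers: the shift along the tool's x, y, z normalised to -1 to 1, where 1 is 25 mm, then the turn, a rotation vector about the tool's x, y, z normalised to -1 to 1, where 1 is 5 degrees, then the opening, from -1 (shut) to 1 (fully open). A call has 1 to 12 rows; each row shifts and turns the commanded pose from where the row before left it, along the tool's axes as they then stand; what a row does not reach is not made up. A row lasts 1/12 s, in which the tool goes at most 41.7 mm and 7.16 degrees, less where a joint would pass 70% of its speed; a pose out of reach is approached as far as the arm can. A call with a number of a shift or a turn outside -1 to 1 is refused whole. A call with a gripper value outside its range is refused whole. The fingers move at their own pace and stop on an object; "newtons" is the grip in N (left out, the last holds). Time passes only in rows, so rows that do not move let the fingers close. It gives the time, the measured TCP pose, the force, the opening and the grip force at its end, in the units of the state.
- manip.observe(): the state, without advancing time (a new reading comes with each control period).
- manip.grab_frame(name): name is "scene" or "side" or "wrist"; returns (picture, depth): 384x512x3 uint8, red, green, blue; 384x512 float32, m along the optical axis (not along the pixel's ray), 0 where there is no reading.
- manip.calibration(name): a dict with "vertical_fov" (degrees; the focal length in pixels is half the picture's height over the tangent of half this angle, whatever the lens; pixels are square), "cx", "cy" (the principal point, pixels), "world_to_cam" (4x4, takes a point from world to camera coordinates). Camera axes: x right, y up, looking along -z (the intrinsics and any distortion apply to the point x, -y, -z); pixel columns grow to the right and rows downward; lengths in m; the calibration is good to about 2 mm. A picture is of the moment at which its call begins: read the wrist's pose just before it. calibration takes no time and is no camera call; for the wrist camera it gives the pose at the moment of the call.
- manip.close_job(): hands the job in; it is judged then, once.
Trained networks look in the newest picture that a camera, given by its name, has taken for a name from the list of things; names that differ only in an ending like _2 or _b are one class to them, and where a whole thing is asked for, a point or a joint stands for the part that bears it (a point fixed in the world has none). Each returns a list of dicts, best first, with "conf" (0 to 1); they miss things now and then, are a little off and sometimes report something else, mostly with a low value. They report only what shows in the picture. A call takes as long as a camera call. They do not tell look-alikes from the thing itself.
- manip.look_for(target, camera): "bbox" ([left, top, right, bottom] in pixels, round what is visible of it).
- manip.mark_of(target, camera): "uv" ([column, row] in pixels: a listed point, or the origin of a listed thing).
The state is a dict: "time": time; "joint_positions": joint angles; "dq": joint speeds; "joint_efforts": joint torques, N m; "ee_pos": TCP position; "tcp_rot": TCP orientation; "contact_force": force on the tool from outside, world axes, zero at the start; "ft_torque": the same for the moment, N m; "grip_width": finger opening in m; "grip_force": force on a finger pad.
Only numpy, scipy, OpenCV 4.12 (cv2) and the standard library are available. Lean on these libraries where they do the work, as an engineer would, in place of code of your own. Each camera call takes 0.05 s, during which the arm holds its last target. There are 200 camera calls.

## Task

The brass core is laid in the casting mould; close it up for pouring. Put the loose top half squarely home on the lower half in the jig, with its pour hole at the end nearest the robot, then push the toggle clamp's handle all the way down so that its pad bears on the batten, and finally set the funnel from the empty bottle upright and fully down into the pour hole. Do not knock over or shove the other things on the bench.

Things in the scene. Friction and masses are not known exactly. Their poses are not given: they have to be found in the camera images.
- casting_jig: fixed jig: plywood board 172 x 240 x 12 mm, on it the grey lower mould half (154 x 96 mm) and, at the -y end, a toggle clamp. Origin: underside of the board below the mould's centre; x along the mould's 154 mm, the gate at the -x end, y away from the clamp. Parting face 34 mm above the origin; on it a land 130 x 72 mm, 8 mm high, drafted, that enters the top half's recess; brass rod lies inside
- mould_top: loose top half, grey block 154 x 96 x 30 mm, 0.26 to 0.48 kg, recess down. Origin: centre of underside; x along the 154 mm, pour hole at the -x end. Recess 133 x 75 mm, 10 mm deep. Wooden batten across the top's centre to hold it by: 22 mm wide (x), 84 mm long (y), from 30 to 48 mm above the origin. Home: origin 34 mm above the jig's origin, axes as the jig's, batten top at 82 mm
- pour_hole (a point): centre of the mouth of the pour hole in the top half's upper face: round, 24 mm across, through the 20 mm slab, 44 mm from the block's centre along its -x
- gate (a point): point on the jig where the centre of the pour hole's mouth lies when the top half is home
- clamp_handle (a joint): toggle clamp handle, rad: 0 = raised (open), 1.0 = level, fully down (clamped). It stays where it is left; about 7 N at the grip moves it. It turns about the jig's x axis through lever_pivot, the grip going up from -y at 1.0; raised, it leans 1.0 rad up from the level
- lever_grip (a point): middle of the black round grip (19 mm thick, 70 mm long) of the clamp handle, on its axis, 75 mm from lever_pivot
- lever_pivot (a point): pivot of the clamp handle, 105 mm from the jig's origin along its -y, 100 mm up
- clamp_arm: clamp's pressing arm, 16 mm wide, rubber pad 60 mm from its pivot (the origin, 80 mm along the jig's -y, 100 mm up). Handle raised: it leans back, away from the mould; the handle drives it down so that the pad bears on the batten 20 mm from the mould's centre on the clamp side. Clamped it reaches 117 mm above the jig's origin
- funnel: white plastic pouring funnel, 60 mm tall, 40 g: tapered stem, 14 mm across at the tip, 20 mm at 22 mm up, then a 45 degree cone to a cylindrical rim part 52 mm across, 38 to 60 mm up; open, wall 2 mm. Origin: centre of the stem's tip, z up. Hold it round the rim part. Seated, its cone rests on the edge of the pour hole and its tip is 24 mm below the mouth
- jar: empty clear bottle, standing firmly, 62 mm across, 58 mm tall, in whose 40 mm neck the funnel stands at the start; origin under its centre
- putty_tube: bystander: orange putty tube, 34 x 101 x 21 mm, lying, to be left where it is; origin under its centre
- glue_bottle: bystander: white glue bottle with a cone cap, 35 mm across, 84 mm tall, to be left where it is; origin under its centre
- thinner_bottle: bystander: pale bottle with a screw cap, 38 mm across, 90 mm tall, to be left where it is; origin under its centre
Things that resemble listed ones, but are neither listed nor needed, are in the scene too. Leave any blue or orange look-alike of the funnel alone.

How it is judged:
On the way, in this order (a step that is already met when the one before it is completed fails the run):
1. the top half is home on the lower half, pour hole over the gate (horizontal distance between mould_top and casting_jig below 0.004 m and horizontal distance between pour_hole and gate below 0.005 m and z of mould_top in the frame of casting_jig between 0.03 and 0.037 m and angle between mould_top's own z axis and vertical below 0.035 rad), for 0.2 s.
2. the clamp is down and presses on the top half, which is still home (all of step 1 and value of joint clamp_handle above 0.92 rad and contact force between clamp_arm and mould_top above 1 N), for 0.2 s.
At the end, for the whole second after the job is handed in: Top half home (centre within 4 mm, hole within 5 mm of the gate, height -4 to +3 mm, level within 2 degrees); handle over 0.92 and pad pressing on the top half over 1 N; funnel in the pour hole, within 4 mm, tip 19.5 to 28 mm below the mouth, upright within 5.7 degrees; all at rest (all of step 2 and horizontal distance between funnel and pour_hole below 0.004 m and z of funnel in the frame of mould_top between 0.002 and 0.0105 m and angle between funnel's own z axis and vertical below 0.1 rad and linear speed of each of mould_top, funnel below 0.02 m/s and angular speed of funnel below 0.2 rad/s); the robot touches nothing.
It fails at once if a bystander is knocked over or shoved by more than 4 cm (distance of any of putty_tube, glue_bottle, thinner_bottle from where it was at the start of the episode above 0.04 m or angle between any of glue_bottle, thinner_bottle's own z axis and vertical above 0.8 rad).
It also fails if it takes over 70 s, if anything falls off the work surface, if the arm or the gripper's body presses on something with over 40 N, if the wrist force passes 120 N, or if a joint passes its speed limit or range.

## Working session

There is one attempt and no reset: what is moved stays moved. The work goes in short steps, Python scripts to look and compute and a tool call to move; the robot and the scene stay as the last step left them, time stands still between calls to the robot, and variables do not carry over. Pictures are saved under pics/ and viewed, at most 10 in all, crops included, and the job is handed in when it is done.

Besides the shell and the picture viewer there is one more tool, called after "Call:" by a JSON object that holds its "api" and its "payload", one argument or row to a line. step_arm: Moves the arm, as the interface text tells. Scaled input: -1 to 1 covers 25 mm each way for a shift and 5 degrees each way for a turn. Its arguments: {"type":"object","properties":{"commands":{"type":"array"},"newtons":{"type":"number"}},"required":["commands"]}

```bash
mkdir -p pics; cat > h.py <<'E'
import numpy as np, cv2
from cell import manip
from scipy.spatial.transform import Rotation as R
def cal(n):
    c=manip.calibration(n); f=192/np.tan(np.radians(c["vertical_fov"])/2)
    return f,c["cx"],c["cy"],np.array(c["world_to_cam"]),c
def pts(n,d):
    f,cx,cy,T,_=cal(n); v,u=np.mgrid[:384,:512]
    P=np.stack([(u-cx)/f*d,-(v-cy)/f*d,-d,np.ones_like(d)],-1)
    return (P@np.linalg.inv(T).T)[...,:3]
def ray(n,uv,z):
    f,cx,cy,T,_=cal(n); W=np.linalg.inv(T)
    r=W[:3,:3]@np.array([(uv[0]-cx)/f,-(uv[1]-cy)/f,-1]); o=W[:3,3]
    return o+r*(z-o[2])/r[2]
def proj(n,p):
    f,cx,cy,T,_=cal(n); q=T@np.append(p,1)
    return cx+f*q[0]/-q[2], cy+f*q[1]/q[2]
def save(n,name):
    p,d=manip.grab_frame(n); cv2.imwrite(f'pics/{name}.png',p[...,::-1]); np.save(f'pics/{name}.npy',d); return p,d
E
python3 - <<'E'
from h import *
np.set_printoptions(precision=4,suppress=True)
ims=[]
for n in("scene","side"):
    p,d=save(n,n+"0"); c=cal(n)[4]; print(n,{k:v for k,v in c.items() if k!="world_to_cam"},np.linalg.inv(cal(n)[3])[:3,3])
    P=pts(n,d)
    for t in("casting_jig","mould_top","pour_hole","gate","lever_grip","lever_pivot","funnel","jar","putty_tube","glue_bottle","thinner_bottle","clamp_arm"):
        for m in manip.mark_of(t,n)[:3]:
            u,v=m["uv"]; ui,vi=int(round(u)),int(round(v))
            print(t,round(m["conf"],2),np.round(m["uv"],1),P[vi,ui] if 0<=vi<384 and 0<=ui<512 else None)
print(manip.observe())
E
```

```text
scene {'vertical_fov': 42.69050588463972, 'cx': 262.76361834669405, 'cy': 194.43602543146605} [-0.2564 -0.5607  0.7232]
casting_jig 0.57 [249.1 175.1] [0.6081 0.0071 0.0359]
mould_top 0.92 [186.2 208.9] [0.4254 0.0661 0.0278]
gate 0.9 [234.4 163.5] [0.6292 0.0662 0.0388]
lever_grip 0.81 [294.9 137.9] [ 0.6264 -0.111   0.1657]
lever_grip 0.41 [252.3 176.6] [ 0.6066 -0.0026  0.0339]
lever_grip 0.33 [270.1 155.3] [ 0.6249 -0.045   0.1014]
lever_pivot 0.75 [285.  155.9] [ 0.6503 -0.0727  0.0933]
funnel 0.95 [229.9 266.4] [ 0.3286 -0.1212  0.0168]
funnel 0.88 [265.4 306.3] [ 0.2743 -0.2363  0.0149]
funnel 0.76 [288.4 255.7] [ 0.3744 -0.2305  0.0581]
jar 0.85 [285.5 266.3] [ 0.3681 -0.2297  0.0359]
jar 0.47 [235.5 164.2] [0.6398 0.0673 0.0326]
putty_tube 0.68 [346.4 282.3] [ 0.4063 -0.3432  0.0151]
glue_bottle 0.9 [361.2 200.4] [ 0.6744 -0.2685  0.0151]
thinner_bottle 0.98 [346.8 223. ] [ 0.5802 -0.2723  0.0122]
clamp_arm 0.64 [270.5 153.8] [ 0.6255 -0.0447  0.1038]
side {'vertical_fov': 56.12814536861835, 'cx': 256.90463034903536, 'cy': 191.71842614112418} [0.6857 0.3029 0.8703]
casting_j
[... 713 characters left out ...]
885 -0.2512  0.0178]
thinner_bottle 0.76 [191.9 192.8] [ 0.6063 -0.2518  0.047 ]
thinner_bottle 0.27 [264.4 180.6] [ 0.4148 -0.1938  0.0456]
clamp_arm 0.73 [207.8 255.4] [ 0.6442 -0.0361  0.1128]
{'time': 1.3, 'joint_positions': array([-1.3886,  0.3132,  0.0461,  1.3036,  0.    ,  1.4312]), 'dq': array([-0.0007,  0.0024, -0.0004,  0.001 ,  0.0002, -0.0002]), 'joint_efforts': array([ -0.0004, -48.0471,  29.881 ,   0.0004,  -0.0001,   0.    ]), 'ee_pos': array([ 0.1819, -0.5455,  0.2313]), 'tcp_rot': array([0.9871, 0.1602, 0.    , 0.    ]), 'contact_force': array([ 0.4702, -0.1993, -0.729 ]), 'ft_torque': array([-0.0112,  0.0221,  0.0032]), 'grip_force': 0.0, 'grip_width': 0.08513012436766416}
```

```bash
cd pics; python3 -c "
import cv2
a=cv2.imread('scene0.png');b=cv2.imread('side0.png')
cv2.imwrite('s1.png',cv2.resize(a[90:350,130:420],None,fx=2.2,fy=2.2,interpolation=2)); cv2.imwrite('s2.png',cv2.resize(b[120:384,120:380],None,fx=2.2,fy=2.2,interpolation=2))"
```

```text
(no output)
```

View pics/s1.png

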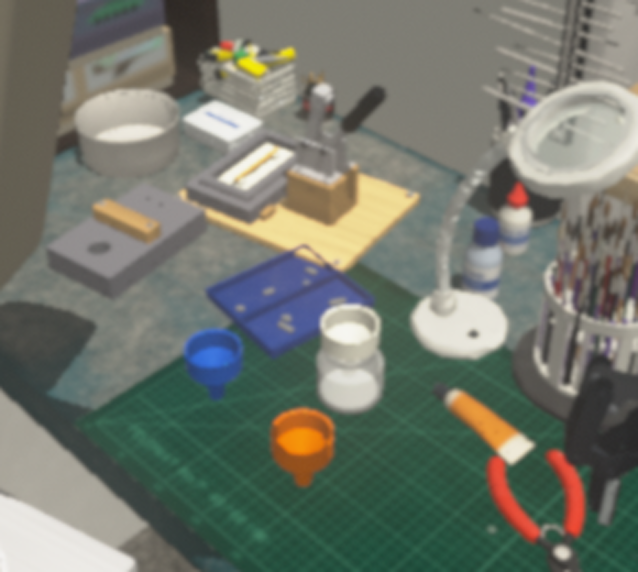

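View pics/s2.png

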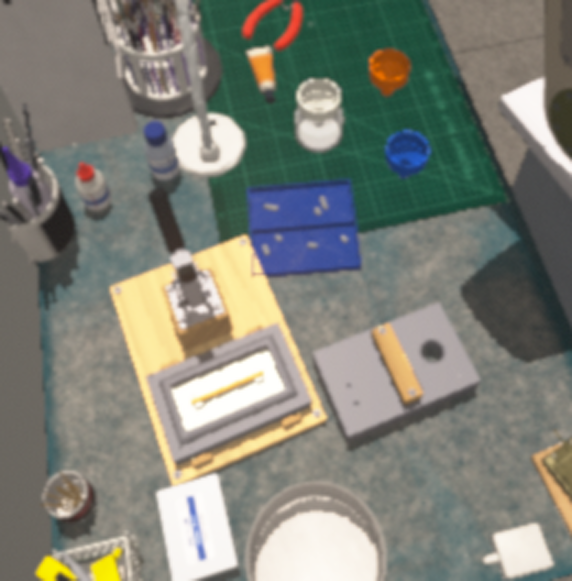

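```bash
python3 - <<'E'
from h import *
np.set_printoptions(precision=4,suppress=True)
def rect(Q,l):
    (c,s,a)=cv2.minAreaRect((Q[:,:2]*1000).astype(np.float32)); print(l,len(Q),'z',np.median(Q[:,2]),'c',np.round(c,1),np.round(s,1),round(a,1),'mean',Q.mean(0))
for n in("scene","side"):
    P=pts(n,np.load(f'pics/{n}0.npy')).reshape(-1,3)
    def box(x0,x1,y0,y1,z0,z1): return P[(P[:,0]>x0)&(P[:,0]<x1)&(P[:,1]>y0)&(P[:,1]<y1)&(P[:,2]>z0)&(P[:,2]<z1)]
    rect(box(.38,.54,-.01,.16,.024,.036),'top face'); rect(box(.38,.54,0,.15,.042,.056),'batten')
    rect(box(.52,.72,-.03,.16,.029,.037),'parting'); rect(box(.56,.72,-.02,.16,.039,.046),'land')
    rect(box(.5,.72,-.15,.16,.007,.016),'board')
    rect(box(.33,.45,-.27,-.15,.08,.12),'funnel rim'); b=box(.33,.45,-.27,-.15,.03,.2); print('funz',np.percentile(b[:,2],[50,90,97,99]))
    g=box(.5,.72,-.25,0.0,.115,.3); print('high',len(g),g[:: max(1,len(g)//25)])
print(cal('wrist')[4]); print(manip.observe()['ee_pos'])
E
```

```text
top face 1145 z 0.02770223744526168 c [471.1 100.7] [102.6 145.8] 83.8 mean [0.4622 0.0989 0.0279]
batten 209 z 0.04559827464613753 c [476.2 103. ] [88.5 25.2] 84.4 mean [0.4749 0.0997 0.0455]
parting 613 z 0.03219976323537643 c [605.3  47.6] [140.2 221.4] 70.8 mean [0.6162 0.0464 0.0325]
land 174 z 0.0403020855975757 c [644.8  38.9] [ 68.8 126.5] 83.9 mean [0.6372 0.0402 0.0404]
board 1770 z 0.010317223143592846 c [609.3   4.1] [219.6 306.5] 0.3 mean [ 0.6061 -0.0658  0.0105]
funnel rim 167 z 0.08450145189340885 c [ 395.8 -219.8] [54.  49.6] 29.5 mean [ 0.3963 -0.2201  0.0843]
funz [0.0624 0.0837 0.0865 0.0877]
high 451 [[ 0.62   -0.234   0.2992]
 [ 0.6372 -0.044   0.1664]
 [ 0.6362 -0.05    0.1657]
 [ 0.6323 -0.0358  0.1612]
 [ 0.6336 -0.1247  0.1841]
 [ 0.6322 -0.1102  0.1783]
 [ 0.6359 -0.061   0.1608]
 [ 0.6285 -0.0516  0.1592]
 [ 0.6294 -0.1295  0.1796]
 [ 0.6231 -0.1201  0.1776]
 [ 0.6367 -0.0978  0.1623]
 [ 0.6309 -0.0584  0.1519]
 [ 0.6299 -0.048   0.1468]
 [ 0.6333 -0.1229  0.1656]
 [ 0.6328 -0.1207  0.1626]
 [ 0.6317 -0.1187  0.16  ]
 [ 0.6308 -0.0419  0.1337]
 [ 0.633  -0
[... 1175 characters left out ...]
62  0.1607]
 [ 0.6374 -0.0928  0.1565]
 [ 0.635  -0.0892  0.1508]
 [ 0.6345 -0.0877  0.143 ]
 [ 0.6318 -0.0856  0.134 ]
 [ 0.645  -0.0824  0.1372]
 [ 0.6448 -0.0591  0.1693]
 [ 0.6485 -0.0564  0.1681]
 [ 0.6504 -0.0517  0.1687]
 [ 0.6522 -0.0476  0.1682]
 [ 0.6362 -0.0363  0.1683]
 [ 0.6531 -0.0468  0.1503]
 [ 0.6477 -0.0348  0.1577]
 [ 0.6401 -0.0409  0.1265]
 [ 0.6507 -0.0405  0.1223]]
{'vertical_fov': 63.3331027085702, 'cx': 256.05308288221477, 'cy': 197.2155270996227, 'world_to_cam': array([[ 0.315 , -0.9491, -0.0005, -0.5762],
       [ 0.9124,  0.303 , -0.2751,  0.0348],
       [ 0.2612,  0.0862,  0.9614, -0.3794],
       [ 0.    ,  0.    ,  0.    ,  1.    ]])}
[ 0.1819 -0.5455  0.2313]
```

```bash
python3 - <<'E'
from h import *
np.set_printoptions(precision=3,suppress=True)
for n in("scene","side"):
    P=pts(n,np.load(f'pics/{n}0.npy')).reshape(-1,3)
    Q=P[(P[:,2]>.2)&(P[:,2]<.6)&(P[:,0]>.2)&(P[:,0]<.75)&(P[:,1]<.2)&(P[:,1]>-.6)]
    print(n,len(Q)); 
    for y in np.arange(-.6,.2,.05):
        q=Q[(Q[:,1]>=y)&(Q[:,1]<y+.05)]
        if len(q): print(round(y,2),len(q),q.min(0),q.max(0))
E
```

```text
scene 17118
-0.6 130 [ 0.2   -0.6    0.242] [ 0.211 -0.58   0.343]
-0.5 59 [ 0.2   -0.498  0.2  ] [ 0.635 -0.45   0.592]
-0.45 3620 [ 0.455 -0.45   0.2  ] [ 0.733 -0.4    0.512]
-0.4 5927 [ 0.448 -0.4    0.227] [ 0.746 -0.35   0.504]
-0.35 3176 [ 0.455 -0.35   0.22 ] [ 0.611 -0.3    0.502]
-0.3 586 [ 0.515 -0.3    0.2  ] [ 0.618 -0.25   0.432]
-0.25 18 [ 0.614 -0.249  0.225] [ 0.623 -0.224  0.301]
-0.15 1479 [ 0.2   -0.137  0.45 ] [ 0.264 -0.1    0.569]
-0.1 1559 [ 0.2   -0.1    0.289] [ 0.261 -0.05   0.489]
-0.05 564 [ 0.2  -0.05  0.2 ] [ 0.25  -0.014  0.318]
side 29124
-0.6 92 [ 0.2   -0.6    0.247] [ 0.214 -0.557  0.319]
-0.45 263 [ 0.461 -0.418  0.212] [ 0.743 -0.4    0.54 ]
-0.4 8600 [ 0.452 -0.4    0.2  ] [ 0.75  -0.35   0.558]
-0.35 4706 [ 0.46 -0.35  0.2 ] [ 0.709 -0.3    0.544]
-0.3 387 [ 0.521 -0.3    0.2  ] [ 0.621 -0.251  0.437]
-0.25 14 [ 0.619 -0.249  0.229] [ 0.625 -0.231  0.305]
-0.15 127 [ 0.266 -0.115  0.5  ] [ 0.271 -0.1    0.559]
-0.1 2129 [ 0.258 -0.1    0.341] [ 0.271 -0.05   0.58 ]
-0.05 5068 [ 0.2   -0.05   0.201] [ 0.264 -0.     0.597]
0.0 5482 [0.2 0.  0.2] [0.255 0.05  0.591]
0.05 2121 [0.2  0.05 0.2 ] [0.248 0.1   0.419]
0.1 135 [0.2   0.1   0.211] [0.234 0.108 0.271]
```

Call:
{"api": "step_arm", "payload": {
  "commands": [
    [0.3, -0.3, -0.9, 0, 0, 0, 1],
    [1, -0.87, -0.9, 0, 0, 0, 1],
    [1, -0.87, -0.9, 0, 0, 0, 1],
    [1, -0.87, -0.3, 0, 0, 0, 1],
    [1, -0.87, 0, 0, 0, 0, 1],
    [1, -0.87, 0, 0, 0, 0, 1],
    [1, -0.87, 0, 0, 0, 0, 1],
    [1, -0.87, 0, 0, 0, 0, 1],
    [1, -0.87, 0, 0, 0, 0, 1],
    [1, -0.87, 0, 0, 0, 0, 1],
    [1, -0.87, 0, 0, 0, 0, 1],
    [1, -0.87, 0, 0, 0, 0, 1]
  ]
}}

```text
time: 2.3
ee_pos: [0.3723, -0.2206, 0.3066]
tcp_rot: [0.987, 0.16, 0.0, 0.0]
contact_force: [0.4, -0.8, 0.7]
grip_width: 0.085
grip_force: 0.0
```

```bash
python3 - <<'E'
from h import *
p,d=save('wrist','w_fun'); np.save('pics/w_fun_P.npy',pts('wrist',d))
for t in('funnel','jar'):
    for m in manip.mark_of(t,'wrist'): print(t,m['conf'],np.round(m['uv']),ray('wrist',m['uv'],.09 if t=='jar' else .03))
    for m in manip.look_for(t,'wrist'): print(t,m)
P=pts('wrist',d).reshape(-1,3)
Q=P[(abs(P[:,0]-.398)<.06)&(abs(P[:,1]+.22)<.06)&(P[:,2]>.078)]
print(len(Q),cv2.minEnclosingCircle((Q[:,:2]*1000).astype(np.float32)),np.percentile(Q[:,2],[5,50,95]))
E
```

```text
funnel 0.92 [178. 161.] [ 0.34097834 -0.11822469  0.03      ]
funnel 0.84 [264. 146.] [ 0.39776904 -0.22246831  0.03      ]
funnel 0.74 [250. 217.] [ 0.29611288 -0.23698711  0.03      ]
funnel {'bbox': [151.7, 148.4, 192.2, 190.2], 'conf': 0.95}
funnel {'bbox': [228.1, 211.9, 268.0, 247.3], 'conf': 0.94}
funnel {'bbox': [244.7, 126.1, 288.6, 172.0], 'conf': 0.84}
jar 0.8 [260. 140.] [ 0.40758019 -0.21591152  0.09      ]
jar {'bbox': [236.5, 119.4, 286.6, 148.0], 'conf': 0.73}
jar {'bbox': [332.4, 0.0, 373.6, 14.0], 'conf': 0.4}
33709 ((374.3902893066406, -220.00146484375), 67.2392807006836) [0.33309994 0.38145082 0.39922732]
```

Call:
{"api": "step_arm", "payload": {
  "commands": [
    [1, -0.87, 0, 0, 0, 0, 1],
    [1, -0.87, 0, 0, 0, 0, 1],
    [1, -0.87, 0, 0, 0, 0, 1],
    [1, -0.87, 0, 0, 0, 0, 1],
    [1, -0.87, 0, 0, 0, 0, 1],
    [1, -0.87, 0, 0, 0, 0, 1],
    [1, -0.87, 0, 0, 0, 0, 1],
    [1, -0.87, 0, 0, 0, 0, 1],
    [1, -0.87, 0, 0, 0, 0, 1],
    [1, -0.87, 0, 0, 0, 0, 1],
    [0.5, -0.5, 0, 0, 0, -1, 1],
    [0, 0, 0, 0, 0, -1, 1]
  ]
}}

```text
time: 3.55
ee_pos: [0.5499, 0.0804, 0.3052]
tcp_rot: [0.969, 0.248, -0.0, -0.0]
contact_force: [-0.9, -0.2, 0.4]
grip_width: 0.0859
grip_force: 0.0
```

Call:
{"api": "step_arm", "payload": {
  "commands": [
    [0, 0, 0, 0, 0, -1, 1],
    [0, 0, 0, 0, 0, -1, 1],
    [0, 0, 0, 0, 0, -1, 1],
    [0, 0, 0, 0, 0, -1, 1],
    [0, 0, 0, 0, 0, -1, 1],
    [0, 0, 0, 0, 0, -1, 1],
    [0, 0, 0, 0, 0, -1, 1],
    [0, 0, 0, 0, 0, -1, 1],
    [0, 0, 0, 0, 0, -1, 1],
    [0, 0, 0, 0, 0, -1, 1],
    [0, 0, 0, 0, 0, -1, 1],
    [0, 0, 0, 0, 0, 0, 1]
  ]
}}

```text
time: 4.55
ee_pos: [0.5486, 0.0772, 0.306]
tcp_rot: [0.747, 0.665, -0.0, 0.0]
contact_force: [-0.2, -0.3, -0.5]
grip_width: 0.0855
grip_force: 0.0
```

```bash
cat >> h.py <<'E'
def rect(Q,l):
    (c,s,a)=cv2.minAreaRect((Q[:,:2]*1000).astype(np.float32)); print(l,len(Q),'z',np.median(Q[:,2]),'c',np.round(c,1),np.round(s,1),round(a,1),'mean',Q.mean(0))
E
python3 - <<'E'
from h import *
np.set_printoptions(precision=4,suppress=True)
p,d=save('wrist','w_jig')
P=pts('wrist',d); np.save('pics/w_jig_P.npy',P)
for t in("casting_jig","mould_top","pour_hole","gate","lever_grip","lever_pivot","clamp_arm"):
    for m in manip.mark_of(t,'wrist')[:2]:
        u,v=m["uv"]; print(t,round(m["conf"],2),np.round(m["uv"],1),P[min(383,int(v)),min(511,int(u))])
P=P.reshape(-1,3)
def box(x0,x1,y0,y1,z0,z1): return P[(P[:,0]>x0)&(P[:,0]<x1)&(P[:,1]>y0)&(P[:,1]<y1)&(P[:,2]>z0)&(P[:,2]<z1)]
rect(box(.38,.555,-.01,.17,.024,.036),'top'); rect(box(.38,.54,0,.15,.042,.056),'batten')
rect(box(.56,.74,-.01,.13,.039,.046),'land')
s=manip.observe();print(s['ee_pos'],s['tcp_rot'],s['joint_positions'])
E
```

```text
casting_jig 0.72 [327.6 172.3] [0.6438 0.0507 0.0305]
mould_top 0.61 [210.1 143.7] [0.4938 0.11   0.0458]
gate 0.61 [305.7 186.7] [0.6118 0.0359 0.0349]
lever_grip 0.86 [355.7 335.4] [ 0.6358 -0.102   0.1654]
lever_pivot 0.95 [343.6 276.9] [ 0.6349 -0.0515  0.1282]
clamp_arm 0.92 [345.2 257.8] [ 0.6435 -0.0388  0.1073]
top 6637 z 0.03020953429757195 c [481.3 100.6] [ 96.2 153.7] 83.7 mean [0.4816 0.102  0.0302]
batten 1151 z 0.04812382237857016 c [482.  100.6] [84.  22.4] 83.6 mean [0.4826 0.1021 0.048 ]
land 2018 z 0.041722015740295465 c [651.2  37.7] [ 71.6 128.6] 84.9 mean [0.6516 0.0398 0.0416]
[0.5482 0.079  0.3063] [ 0.7467  0.6652 -0.      0.    ] [-0.0018  0.2633  0.1601  1.4676 -0.0001  1.6844]
```

View pics/w_jig.png

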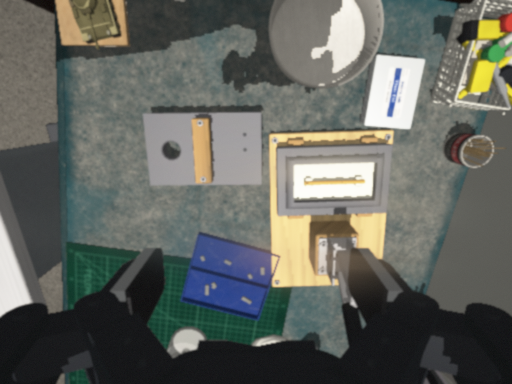

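```bash
python3 - <<'E'
from h import *
P=np.load('pics/w_jig_P.npy')
m=((P[...,2]>.028)&(P[...,2]<.046)&(P[...,0]>.55)&(P[...,0]<.75)&(P[...,1]>-.03)&(P[...,1]<.11)).astype(np.uint8)
n,l,s,c=cv2.connectedComponentsWithStats(m); k=1+s[1:,4].argmax(); rect(P[l==k],'lower all')
Q=P[l==k]; a=np.radians(-5.5)
for a in np.radians([-4.5,-5,-5.5,-6,-6.5]):
    u=Q[:,0]*np.cos(a)+Q[:,1]*np.sin(a); v=-Q[:,0]*np.sin(a)+Q[:,1]*np.cos(a)
    print(np.degrees(a),[np.round(np.ptp(t)*1000,1) for t in(u,v)])
# land top edges by line fits
m=((P[...,2]>.0385)&(P[...,2]<.046)&(P[...,0]>.56)&(P[...,0]<.74)&(P[...,1]>-.01)&(P[...,1]<.1)).astype(np.uint8)
n,l,s,c=cv2.connectedComponentsWithStats(m); k=1+s[1:,4].argmax(); rect(P[l==k],'land')
# board
m=((P[...,2]>.008)&(P[...,2]<.017)&(P[...,0]>.53)&(P[...,0]<.78)&(P[...,1]>-.18)&(P[...,1]<.14)).astype(np.uint8)
n,l,s,c=cv2.connectedComponentsWithStats(m); k=1+s[1:,4].argmax(); rect(P[l==k],'board')
g=P.reshape(-1,3)
E
```

```text
lower all 7725 z 0.03419488097253642 c [651.3  37.5] [ 96.1 154.6] 84.9 mean [0.65081347 0.03975865 0.03502124]
-4.5 [np.float64(154.4), np.float64(97.3)]
-5.0 [np.float64(154.5), np.float64(96.2)]
-5.5 [np.float64(154.8), np.float64(96.8)]
-6.000000000000001 [np.float64(155.3), np.float64(97.7)]
-6.5 [np.float64(155.9), np.float64(98.7)]
land 1874 z 0.041827779401741205 c [651.4  37.5] [ 72. 129.] 85.0 mean [0.65141323 0.04007078 0.04158191]
board 6260 z 0.012216365060117862 c [632.3 -32.5] [272.8 196.7] 85.0 mean [ 0.62413152 -0.02318464  0.01230376]
```

Call:
{"api": "step_arm", "payload": {
  "commands": [
    [0.1, -0.45, 0.8, 0, 0, 0, 1],
    [0.1, -0.45, 1, 0, 0, 0, 1],
    [0.1, -0.45, 1, 0, 0, 0, 1],
    [0.1, -0.45, 1, 0, 0, 0, 1],
    [0.1, -0.45, 1, 0, 0, 0, 1],
    [0.05, -0.48, 1, 0, 0, 0, 1],
    [0, 0, 1, 0, 0, 0, 1],
    [0, 0, 1, 0, 0, 0, 1],
    [0, 0, 1, 0, 0, 0, 1],
    [0, 0, 0.8, 0, 0, 0, 1],
    [0, 0, 0.3, 0, 0, 0, 1],
    [0, 0, 0, 0, 0, 0, 1]
  ]
}}

```text
time: 5.95
ee_pos: [0.4802, 0.1006, 0.0571]
tcp_rot: [0.746, 0.665, -0.002, -0.001]
contact_force: [0.0, 0.2, -0.7]
grip_width: 0.085
grip_force: 0.0
```

Call:
{"api": "step_arm", "payload": {
  "commands": [
    [0, 0.07, 0.5, 0, 0, 0, 1],
    [0, 0, 0.35, 0, 0, 0, 1],
    [0, 0, 0.1, 0, 0, 0, 1],
    [0, 0, 0, 0, 0, 0, -1],
    [0, 0, 0, 0, 0, 0, -1],
    [0, 0, 0, 0, 0, 0, -1],
    [0, 0, 0, 0, 0, 0, -1],
    [0, 0, 0, 0, 0, 0, -1],
    [0, 0, 0, 0, 0, 0, -1],
    [0, 0, 0, 0, 0, 0, -1],
    [0, 0, 0, 0, 0, 0, -1],
    [0, 0, 0, 0, 0, 0, -1]
  ],
  "newtons": 60
}}

```text
time: 6.95
ee_pos: [0.4835, 0.1005, 0.0356]
tcp_rot: [0.746, 0.666, 0.0, 0.0]
contact_force: [-1.8, 0.0, 6.2]
grip_width: 0.0199
grip_force: 60.3
```

Call:
{"api": "step_arm", "payload": {
  "commands": [
    [0, 0, -0.3, 0, 0, 0, -1],
    [0, 0, -0.6, 0, 0, 0, -1],
    [0, 0, -0.8, 0, 0, 0, -1],
    [0, 0, -0.8, 0, 0, 0, -1],
    [0, 0, -0.8, 0, 0, 0, -1],
    [0, 0, -0.5, 0, 0, 0, -1],
    [0, 0, -0.2, 0, 0, 0, -1],
    [0, 0, 0, 0, 0, 0, -1],
    [0, 0, 0, 0, 0, 0, -1]
  ]
}}

```text
time: 7.7
ee_pos: [0.4832, 0.1003, 0.1345]
tcp_rot: [0.746, 0.665, -0.0, -0.0]
contact_force: [-0.2, 0.0, -3.7]
grip_width: 0.0203
grip_force: 59.3
```

```bash
python3 - <<'E'
from h import *
np.set_printoptions(precision=4,suppress=True)
s=manip.observe(); print(s['ee_pos'],s['tcp_rot'],s['contact_force'],s['grip_width'])
p,d=save('wrist','w_h'); P=pts('wrist',d); T=s['ee_pos']
m=((P[...,2]>T[2]-.012)&(P[...,2]<T[2]+.003)&(abs(P[...,0]-T[0])<.1)&(abs(P[...,1]-T[1])<.08)).astype(np.uint8)
rect(P[m>0],'top'); Q=P[m>0]; A=np.c_[Q[:,:2]-T[:2],np.ones(len(Q))]; print('plane',np.linalg.lstsq(A,Q[:,2],rcond=None)[0])
m=((P[...,2]>T[2]+.008)&(P[...,2]<T[2]+.018)&(abs(P[...,0]-T[0])<.03)&(abs(P[...,1]-T[1])<.06));rect(P[m],'batten')
E
```

```text
[0.4832 0.1003 0.1345] [ 0.7464  0.6655 -0.0003 -0.0002] [-0.2107  0.0152 -3.741 ] 0.020303359984255677
top 30435 z 0.1284600341296754 c [483.7  99.8] [ 96.1 155. ] 83.5 mean [0.4877 0.1183 0.1284]
plane [0.0001 0.0005 0.1284]
batten 8138 z 0.14644721490373241 c [485.3 100. ] [45.7 85.4] 9.0 mean [0.4842 0.1041 0.1465]
```

View pics/w_h.png

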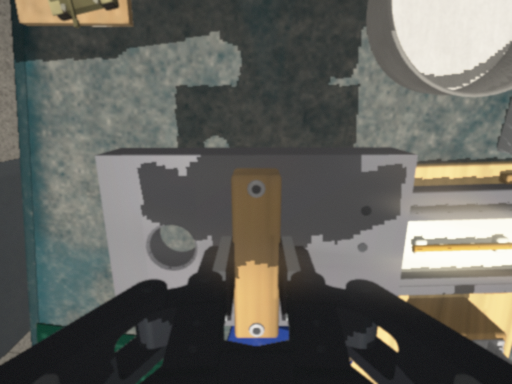

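Call:
{"api": "step_arm", "payload": {
  "commands": [
    [-0.15, 0.6, 0, 0, 0, 0, -1],
    [-0.21, 0.87, 0, 0, 0, 0, -1],
    [-0.21, 0.87, 0, 0, 0, 0, -1],
    [-0.21, 0.87, 0, 0, 0, 0, -1],
    [-0.21, 0.87, 0, 0, 0, 0, -1],
    [-0.21, 0.87, 0, 0, 0, 0, -1],
    [-0.21, 0.87, 0, 0, 0, 0, -1],
    [-0.21, 0.8, 0, 0, 0, 0, -1],
    [-0.08, 0.33, 0, 0, 0, -0.29, -1],
    [0, 0, 0.5, 0, 0, 0, -1],
    [0, 0, 0.5, 0, 0, 0, -1],
    [0, 0, 0, 0, 0, 0, -1]
  ]
}}

```text
time: 8.75
ee_pos: [0.6487, 0.0382, 0.1051]
tcp_rot: [0.738, 0.675, -0.003, -0.003]
contact_force: [-0.9, -0.3, -4.1]
grip_width: 0.0199
grip_force: 59.5
```

```bash
cat > chk.py <<'E'
from h import *
np.set_printoptions(precision=4,suppress=True)
s=manip.observe(); print(s['time'],s['ee_pos'],'yaw',np.degrees(2*np.arctan2(s['tcp_rot'][1],s['tcp_rot'][0])),s['contact_force'],s['grip_width'])
T=s['ee_pos']; H=T[2]-.006
for n in('wrist','side'):
    p,d=save(n,f'{n}_{s["time"]:.2f}'); P=pts(n,d)
    def f(z0,z1,l):
        m=(P[...,2]>z0)&(P[...,2]<z1)&(abs(P[...,0]-.651)<.1)&(abs(P[...,1]-.0376)<.075)
        if m.sum()>20: rect(P[m],n+l)
    f(H-.007,H+.009,' top'); f(.028,.037,' lower'); f(.009,.016,' board')
E
python3 chk.py; ls pics
```

```text
8.75 [0.6487 0.0382 0.1051] yaw 84.86624996168969 [-0.8968 -0.2789 -4.0605] 0.01990152293594638
wrist top 30783 z 0.10090318983035593 c [649.8  37.3] [ 97.3 155.1] 84.8 mean [0.6531 0.0565 0.1008]
wrist lower 2434 z 0.03519135439013116 c [664.   66.1] [186.2  78.5] 9.5 mean [0.6626 0.0813 0.0338]
wrist board 4705 z 0.013621965921842644 c [656.5  97.1] [ 37.3 172.1] 84.9 mean [0.6565 0.0946 0.0136]
side top 1732 z 0.10192376967673938 c [649.6  40.2] [ 95.6 153.9] 85.1 mean [0.6559 0.0595 0.1017]
side lower 413 z 0.03450525356754908 c [668.1  65.6] [174.   79.8] 8.0 mean [0.6563 0.078  0.0339]
side board 620 z 0.013394987828439342 c [650.4  38.1] [133.7 172.4] 85.0 mean [0.6632 0.089  0.0132]
s1.png
s2.png
scene0.npy
scene0.png
side0.npy
side0.png
side_8.75.npy
side_8.75.png
w_fun.npy
w_fun.png
w_fun_P.npy
w_h.npy
w_h.png
w_jig.npy
w_jig.png
w_jig_P.npy
wrist_8.75.npy
wrist_8.75.png
```

Call:
{"api": "step_arm", "payload": {
  "commands": [
    [0, 0, 0.3, 0, 0, 0, -1],
    [0, 0, 0.3, 0, 0, 0, -1],
    [0, 0, 0, 0, 0, 0, -1],
    [0, 0, 0, 0, 0, 0, -1]
  ]
}}

```text
time: 9.18
ee_pos: [0.6508, 0.0384, 0.0945]
tcp_rot: [0.738, 0.675, -0.0, -0.0]
contact_force: [-0.2, 0.1, -3.6]
grip_width: 0.0206
grip_force: 59.5
```

```bash
python3 chk.py
```

```text
9.1833 [0.6508 0.0384 0.0945] yaw 84.88978300074787 [-0.1901  0.115  -3.6018] 0.02064016116541322
wrist top 30707 z 0.08941367962019617 c [651.9  37.7] [ 96.5 155.6] 85.0 mean [0.6554 0.0566 0.0893]
wrist lower 1715 z 0.03414266206964589 c [666.3  65.7] [177.4  79.7] 9.5 mean [0.6479 0.0719 0.0335]
wrist board 5259 z 0.012699279689644849 c [657.   98.1] [ 36.3 171.7] 84.8 mean [0.656  0.0944 0.0127]
side top 1685 z 0.09053274847565373 c [651.9  39.7] [ 96.7 154.1] 85.1 mean [0.6584 0.0596 0.0904]
side lower 324 z 0.03388260498919471 c [669.3  67.8] [173.   78.4] 8.7 mean [0.6548 0.0767 0.0331]
side board 609 z 0.013132401746724587 c [650.   31.3] [146.9 172.1] 85.3 mean [0.657  0.0894 0.0131]
```

Call:
{"api": "step_arm", "payload": {
  "commands": [
    [0, 0, 0.3, 0, 0, 0, -1],
    [0, 0, 0.2, 0, 0, 0, -1],
    [0, 0, 0.15, 0, 0, 0, -1],
    [0, 0, 0.1, 0, 0, 0, -1],
    [0, 0, 0, 0, 0, 0, -1],
    [0, 0, 0, 0, 0, 0, -1]
  ]
}}

```text
time: 9.78
ee_pos: [0.6511, 0.0383, 0.0759]
tcp_rot: [0.738, 0.675, -0.0, -0.0]
contact_force: [0.2, 0.3, -4.3]
grip_width: 0.0203
grip_force: 59.6
```

Call:
{"api": "step_arm", "payload": {
  "commands": [
    [0, 0, 0.1, 0, 0, 0, -1],
    [0, 0, 0.08, 0, 0, 0, -1],
    [0, 0, 0.06, 0, 0, 0, -1],
    [0, 0, 0.02, 0, 0, 0, -1],
    [0, 0, 0, 0, 0, 0, -1],
    [0, 0, 0, 0, 0, 0, -1]
  ]
}}

```text
time: 10.28
ee_pos: [0.6513, 0.0383, 0.0697]
tcp_rot: [0.738, 0.675, -0.0, 0.0]
contact_force: [0.0, -0.3, -3.5]
grip_width: 0.0203
grip_force: 59.6
```

Call:
{"api": "step_arm", "payload": {
  "commands": [
    [0, 0, 0.04, 0, 0, 0, -1],
    [0, 0, 0.03, 0, 0, 0, -1],
    [0, 0, 0, 0, 0, 0, -1],
    [0, 0, 0, 0, 0, 0, -1]
  ]
}}

```text
time: 10.62
ee_pos: [0.6514, 0.0383, 0.0697]
tcp_rot: [0.738, 0.675, 0.0, 0.0]
contact_force: [-4.0, 0.0, 4.7]
grip_width: 0.02
grip_force: 60.8
```

Call:
{"api": "step_arm", "payload": {
  "commands": [
    [0, 0, 0, 0, 0, 0, 1],
    [0, 0, 0, 0, 0, 0, 1],
    [0, 0, 0, 0, 0, 0, 1],
    [0, 0, 0, 0, 0, 0, 1],
    [0, 0, -0.3, 0, 0, 0, 1],
    [0, 0, -0.7, 0, 0, 0, 1],
    [0, 0, -1, 0, 0, 0, 1],
    [0, 0, -1, 0, 0, 0, 1],
    [0, 0, -1, 0, 0, 0, 1],
    [0, 0, -1, 0, 0, 0, 1],
    [0, 0, -1, 0, 0, 0, 1],
    [0, 0, -1, 0, 0, 0, 1]
  ]
}}

```text
time: 11.62
ee_pos: [0.6513, 0.0383, 0.245]
tcp_rot: [0.738, 0.675, 0.0, 0.0]
contact_force: [0.7, -0.7, 0.2]
grip_width: 0.0856
grip_force: 0.0
```

```bash
python3 - <<'E'
from h import *
np.set_printoptions(precision=4,suppress=True)
s=manip.observe(); print(s['time'],s['ee_pos'],s['joint_positions'])
p,d=save('wrist','w_home'); P=pts('wrist',d); np.save('pics/w_home_P.npy',P)
def f(z0,z1,l,y0=-.03,y1=.12):
    m=(P[...,2]>z0)&(P[...,2]<z1)&(abs(P[...,0]-.651)<.1)&(P[...,1]>y0)&(P[...,1]<y1); rect(P[m],l)
f(.055,.069,'top');f(.075,.09,'batten');f(.008,.017,'board',-.18,.14)
for t in('lever_grip','lever_pivot','clamp_arm','pour_hole'):
    for m in manip.mark_of(t,'wrist')[:2]:
        u,v=m["uv"]; print(t,m['conf'],np.round(m['uv']),P[min(383,int(v)),min(511,int(u))])
p,d=save('side','side_home'); P=pts('side',d)
f(.055,.072,'S top');f(.075,.09,'S batten')
E
```

```text
11.6167 [0.6513 0.0383 0.245 ] [-0.0641  0.4682  0.3086  1.4103 -0.0001  1.5959]
top 1404 z 0.0684953591164695 c [654.8  28.3] [114.5 153.9] 85.0 mean [0.6248 0.0327 0.0666]
batten 1786 z 0.08799216788404671 c [653.  23.] [114.8  30.8] 78.0 mean [0.6558 0.0384 0.0878]
board 1778 z 0.016286629868800584 c [651.1 -20.1] [320.1 199.7] 89.9 mean [ 0.6053 -0.0613  0.0139]
lever_pivot 0.66 [257. 284.] [ 0.6474 -0.0452  0.1437]
clamp_arm 0.57 [257. 262.] [ 0.6492 -0.0391  0.1134]
pour_hole 0.69 [217. 178.] [0.6084 0.0334 0.0354]
S top 2613 z 0.0653455202251324 c [651.1  28.6] [119.9 153.8] 85.0 mean [0.6548 0.0398 0.0651]
S batten 381 z 0.08309504286049407 c [648.9  26.5] [111.6  26.5] 85.5 mean [0.6522 0.0408 0.0831]
```

View pics/w_home.png

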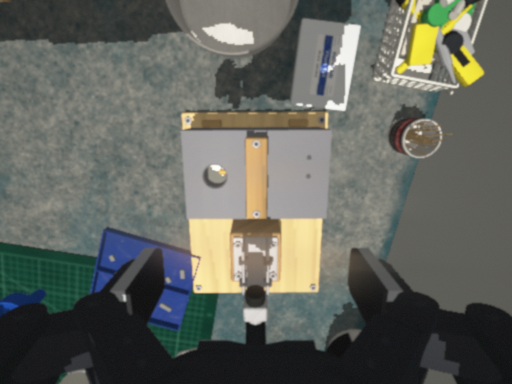

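Call:
{"api": "step_arm", "payload": {
  "commands": [
    [-0.4, 0, 0, 0, 0, 0, -1],
    [-0.95, 0, 0, 0, 0, 0, -1],
    [-0.95, 0, 0, 0, 0, 0, -1],
    [-0.95, 0, 0, 0, 0, 0, -1],
    [-0.95, 0, 0, 0, 0, 0, -1],
    [-0.8, 0, 0.2, 0, 0, 0, -1],
    [-0.36, 0, 0.6, 0, 0, 0, -1],
    [0, 0, 0.8, 0, 0, 0, -1],
    [0, 0, 0.6, 0, 0, 0, -1],
    [0, 0, 0.2, 0, 0, 0, -1],
    [0, 0, 0, 0, 0, 0, -1],
    [0, 0, 0, 0, 0, 0, -1]
  ]
}}

```text
time: 12.92
ee_pos: [0.639, -0.0954, 0.1827]
tcp_rot: [0.738, 0.675, -0.0, -0.0]
contact_force: [1.3, -0.5, 0.3]
grip_width: 0.0
grip_force: 0.0
```

```bash
python3 - <<'E'
from h import *
s=manip.observe(); print(s['ee_pos'],s['grip_width'],s['contact_force'])
p,d=save('side','side_lev'); P=pts('side',d); np.save('pics/side_lev_P.npy',P)
a=p[190:350,150:330]; cv2.imwrite('pics/lev.png',cv2.resize(a,None,fx=3,fy=3)[...,::-1])
E
```

```text
[ 0.6390406  -0.09535662  0.18271596] 3.0061116036677175e-06 [ 1.29794349 -0.4762898   0.30855222]
```

View pics/lev.png

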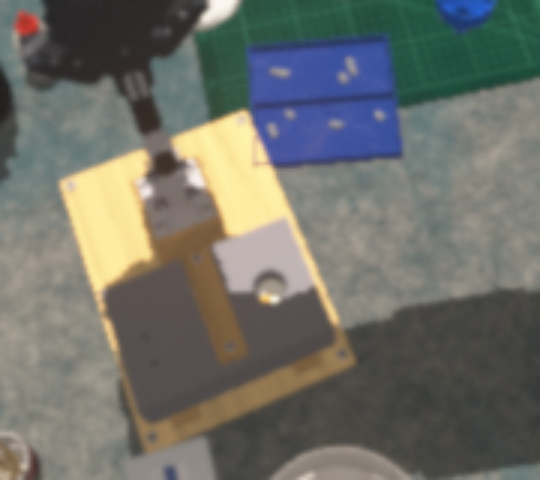

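Call:
{"api": "step_arm", "payload": {
  "commands": [
    [-0.1, 0, 0.25, 0, 0, 0, -1],
    [-0.3, 0, 0.22, 0, 0, 0, -1],
    [-0.3, 0, 0.24, 0, 0, 0, -1],
    [-0.3, 0, 0.3, 0, 0, 0, -1],
    [-0.3, 0, 0.33, 0, 0, 0, -1],
    [-0.25, 0, 0.38, 0, 0, 0, -1],
    [-0.2, 0, 0.4, 0, 0, 0, -1],
    [-0.15, 0, 0.4, 0, 0, 0, -1],
    [-0.15, 0, 0.4, 0, 0, 0, -1],
    [0, 0, 0, 0, 0, 0, -1]
  ]
}}

```text
time: 13.8
ee_pos: [0.6351, -0.1464, 0.1101]
tcp_rot: [0.738, 0.675, 0.001, 0.0]
contact_force: [1.0, 1.7, 1.7]
grip_width: 0.0003
grip_force: 0.7
```

Call:
{"api": "step_arm", "payload": {
  "commands": [
    [0, 0, 0.06, 0, 0, 0, -1],
    [0, 0, 0.06, 0, 0, 0, -1],
    [0, 0, 0.06, 0, 0, 0, -1],
    [0, 0, 0, 0, 0, 0, -1]
  ]
}}

```text
time: 14.13
ee_pos: [0.6354, -0.1465, 0.1094]
tcp_rot: [0.738, 0.675, 0.001, 0.002]
contact_force: [-6.1, 5.1, 25.2]
grip_width: 0.0001
grip_force: 12.6
```

Call:
{"api": "step_arm", "payload": {
  "commands": [
    [0, 0, -0.3, 0, 0, 0, -1],
    [0, 0, -0.8, 0, 0, 0, 0],
    [0, 0, -1, 0, 0, 0, 1],
    [0, 0, -1, 0, 0, 0, 1],
    [0, 0, -1, 0, 0, 0, 1],
    [0, -0.7, -1, 0, 0, 0, 1],
    [0, -1, -0.6, 0, 0, 0, 1],
    [0, -1, 0, 0, 0, 0, 1],
    [0, -1, 0, 0, 0, 0, 1],
    [0, -1, 0, 0, 0, 0, 1],
    [0, -1, 0, 0, 0, 0, 1],
    [0, -1, 0, 0, 0, 0, 1]
  ]
}}

```text
time: 15.13
ee_pos: [0.4658, -0.1316, 0.2463]
tcp_rot: [0.738, 0.675, -0.001, -0.001]
contact_force: [0.2, -0.5, -0.3]
grip_width: 0.0855
grip_force: 0.0
```

Call:
{"api": "step_arm", "payload": {
  "commands": [
    [-0.9, -1, 0, 0, 0, -1, 1],
    [-0.9, -1, 0, 0, 0, -1, 1],
    [-0.9, -0.3, 0, 0, 0, -1, 1],
    [-0.4, 0.3, 0, 0, 0, -1, 1],
    [0, 0, 0, 0, 0, -1, 1],
    [0, 0, 0, 0, 0, -1, 1],
    [0, 0, 0, 0, 0, -1, 1],
    [0, 0, 0, 0, 0, -1, 1],
    [0, 0, 0, 0, 0, -1, 1],
    [0, 0, 0, 0, 0, -1, 1],
    [0, 0, 0, 0, 0, -1, 1],
    [0, 0, 0, 0, 0, -1, 1]
  ]
}}

```text
time: 16.13
ee_pos: [0.4185, -0.2059, 0.2464]
tcp_rot: [0.3, 0.954, -0.0, -0.002]
contact_force: [0.1, -0.5, -0.2]
grip_width: 0.0856
grip_force: 0.0
```

Call:
{"api": "step_arm", "payload": {
  "commands": [
    [0, 0, 0, 0, 0, -1, 1],
    [0, 0, 0, 0, 0, -1, 1],
    [0, 0, 0, 0, 0, -1, 1],
    [0, 0, 0, 0, 0, -1, 1],
    [0, 0, 0, 0, 0, -1, 1],
    [0, 0, 0, 0, 0, -1, 1],
    [0, 0, 0, 0, 0, 0, 1],
    [0, 0, 0, 0, 0, 0, 1]
  ]
}}

```text
time: 16.8
ee_pos: [0.4188, -0.2057, 0.2469]
tcp_rot: [0.046, 0.999, 0.0, -0.001]
contact_force: [-0.6, -0.1, 0.4]
grip_width: 0.0854
grip_force: 0.0
```

```bash
cat > fun.py <<'E'
from h import *
np.set_printoptions(precision=4,suppress=True)
s=manip.observe(); T=s['ee_pos'];print(s['time'],T,'yaw',np.degrees(2*np.arctan2(s['tcp_rot'][1],s['tcp_rot'][0])),s['joint_positions'])
for n in('wrist','side','scene'):
    p,d=save(n,f'{n}_{s["time"]:.2f}'); P=pts(n,d)
    m=(P[...,2]>.079)&(P[...,2]<.1)&(abs(P[...,0]-.398)<.045)&(abs(P[...,1]+.22)<.045)
    Q=P[m]; print(n,m.sum())
    if m.sum()>20:
        print(cv2.minEnclosingCircle((Q[:,:2]*1000).astype(np.float32)),np.percentile(Q[:,2],[50,95]))
    for k in manip.mark_of('funnel',n): print('  mark',k['conf'],np.round(k['uv']),ray(n,k['uv'],.03))
E
python3 fun.py
python3 - <<'E'
from h import *
np.set_printoptions(precision=4,suppress=True)
import glob
d=np.load(sorted(glob.glob('pics/side_1[5-9]*.npy')+glob.glob('pics/side_2*.npy'))[-1]);P=pts('side',d)
m=(P[...,2]>.055)&(P[...,2]<.072)&(abs(P[...,0]-.651)<.1)&(P[...,1]>-.02)&(P[...,1]<.12); rect(P[m],'top')
m=(P[...,2]>.092)&(P[...,2]<.16)&(abs(P[...,0]-.64)<.04)&(P[...,1]>-.21)&(P[...,1]<.06);Q=P[m]
for y in np.arange(-.2,.06,.02):
    q=Q[(Q[:,1]>=y)&(Q[:,1]<y+.02)]
    if len(q): print(round(y,2),len(q),q.mean(0),q[:,2].max())
E
```

```text
16.8 [ 0.4188 -0.2057  0.2469] yaw 174.72603618734715 [-0.6281  0.1006 -0.1837  1.2886 -0.0012 -0.536 ]
wrist 517
((400.3318176269531, -221.10462951660156), 26.21221160888672) [0.0882 0.0897]
  mark 0.8 [329.  89.] [ 0.3372 -0.1185  0.03  ]
  mark 0.79 [219.  56.] [ 0.2931 -0.2343  0.03  ]
  mark 0.78 [244. 156.] [ 0.4021 -0.2186  0.03  ]
side 120
((400.47930908203125, -220.28970336914062), 27.228803634643555) [0.086  0.0908]
  mark 0.83 [303. 199.] [ 0.3449 -0.0998  0.03  ]
  mark 0.68 [243. 281.] [0.5915 0.028  0.03  ]
  mark 0.65 [293. 160.] [ 0.2996 -0.228   0.03  ]
scene 188
((396.2386779785156, -219.8516387939453), 27.082962036132812) [0.084  0.0878]
  mark 0.9 [286. 258.] [ 0.3956 -0.216   0.03  ]
  mark 0.83 [230. 267.] [ 0.3151 -0.1324  0.03  ]
  mark 0.59 [269. 310.] [ 0.258  -0.2543  0.03  ]
top 2507 z 0.06523959454515038 c [652.1  39.5] [ 97.1 154.1] 85.0 mean [0.6553 0.0425 0.0651]
-0.18 27 [ 0.6334 -0.1652  0.1082] 0.11374078142866517
-0.16 55 [ 0.6354 -0.15    0.1089] 0.11338267895757448
-0.14 61 [ 0.6363 -0.1299  0.1091] 0.11346221718630756
-0.12 61 [ 0.6389 -0.1093  0.1082] 0.11248693432781975
-0.1 45 [ 0.6399 -0.09    0.1061] 0.11022670516315303
-0.08 98 [ 0.642  -0.0681  0.1053] 0.10927718042341061
-0.06 53 [ 0.6436 -0.047   0.1056] 0.10858839537606035
-0.04 92 [ 0.6442 -0.0316  0.1063] 0.11022744948306329
-0.02 60 [ 0.6468 -0.0097  0.1075] 0.11009711010419343
-0.0 65 [0.6485 0.0104 0.1107] 0.11950120362580641
0.02 63 [0.6494 0.0255 0.1088] 0.11889182567288348
```

Call:
{"api": "step_arm", "payload": {
  "commands": [
    [0.34, -0.34, 0.5, 0, 0, 0, 1],
    [0.34, -0.34, 1, 0, 0, 0, 1],
    [0, 0, 1, 0, 0, 0, 1],
    [0, 0, 1, 0, 0, 0, 1],
    [0, 0, 1, 0, 0, 0, 1],
    [0, 0, 1, 0, 0, 0, 1],
    [0, 0, 0.8, 0, 0, 0, 1],
    [0, 0, 0.5, 0, 0, 0, 1],
    [0, 0, 0, 0, 0, 0, 1],
    [0, 0, 0, 0, 0, 0, 1]
  ]
}}

```text
time: 17.93
ee_pos: [0.4008, -0.2207, 0.0777]
tcp_rot: [0.045, 0.999, 0.0, -0.001]
contact_force: [-0.1, -0.2, 1.1]
grip_width: 0.0853
grip_force: 0.0
```

Call:
{"api": "step_arm", "payload": {
  "commands": [
    [0, 0, 0.35, 0, 0, 0, 1],
    [0, 0, 0.2, 0, 0, 0, 1],
    [0, 0, 0, 0, 0, 0, 1],
    [0, 0, 0, 0, 0, 0, -1],
    [0, 0, 0, 0, 0, 0, -1],
    [0, 0, 0, 0, 0, 0, -1],
    [0, 0, 0, 0, 0, 0, -1],
    [0, 0, 0, 0, 0, 0, -1],
    [0, 0, 0, 0, 0, 0, -1],
    [0, 0, 0, 0, 0, 0, -1]
  ],
  "newtons": 25
}}

```text
time: 18.77
ee_pos: [0.4015, -0.2211, 0.0646]
tcp_rot: [0.045, 0.999, -0.0, 0.0]
contact_force: [0.9, -0.0, 4.1]
grip_width: 0.0509
grip_force: 28.1
```

Call:
{"api": "step_arm", "payload": {
  "commands": [
    [0, 0, -0.3, 0, 0, 0, -1],
    [0, 0, -0.6, 0, 0, 0, -1],
    [0, 0, -0.8, 0, 0, 0, -1],
    [0, 0, -0.8, 0, 0, 0, -1],
    [0, 0, -0.8, 0, 0, 0, -1],
    [0, 0, -0.8, 0, 0, 0, -1],
    [0, 0, -0.4, 0, 0, 0, -1],
    [0, 0, 0, 0, 0, 0, -1],
    [0, 0, 0, 0, 0, 0, -1]
  ]
}}

```text
time: 19.52
ee_pos: [0.4012, -0.2211, 0.1768]
tcp_rot: [0.045, 0.999, -0.0, 0.0]
contact_force: [-1.2, -0.2, -1.2]
grip_width: 0.0512
grip_force: 28.0
```

```bash
python3 - <<'E'
from h import *
np.set_printoptions(precision=4,suppress=True)
s=manip.observe(); T=s['ee_pos'];print(s['time'],T,s['tcp_rot'],s['grip_width'],s['contact_force'])
ims=[]
for n in('wrist','side','scene'):
    p,d=save(n,f'{n}_held'); P=pts(n,d)
    m=(P[...,2]>T[2]+.013)&(P[...,2]<T[2]+.032)&(abs(P[...,0]-T[0])<.032)&(abs(P[...,1]-T[1])<.032)
    Q=P[m]; print(n,m.sum())
    if m.sum()>20:
        print(cv2.minEnclosingCircle((Q[:,:2]*1000).astype(np.float32)),np.percentile(Q[:,2],[50,95]))
    u,v=map(int,proj(n,T)); v=min(max(v,80),304);u=min(max(u,80),432)
    ims.append(cv2.resize(p[v-80:v+80,u-80:u+80],(266,266)))
    for k in manip.mark_of('funnel',n): print('  mark',k['conf'],np.round(k['uv']),ray(n,k['uv'],T[2]-.034))
cv2.imwrite('pics/held.png',np.hstack(ims)[...,::-1])
E
```

```text
19.5167 [ 0.4012 -0.2211  0.1768] [ 0.0446  0.999  -0.0003  0.0003] 0.05123460783947394 [-1.1972 -0.2236 -1.2241]
wrist 4985
((393.5860290527344, -221.2636260986328), 32.15349578857422) [0.1985 0.2062]
  mark 0.85 [258. 223.] [ 0.3977 -0.22    0.1428]
  mark 0.84 [229.  62.] [ 0.3072 -0.2275  0.1428]
  mark 0.62 [364. 102.] [ 0.3336 -0.157   0.1428]
side 84
((410.6691589355469, -220.10415649414062), 30.904672622680664) [0.1983 0.2061]
  mark 0.72 [304. 199.] [ 0.3893 -0.0453  0.1428]
  mark 0.7 [295. 162.] [ 0.349  -0.1496  0.1428]
  mark 0.64 [268. 152.] [ 0.3938 -0.2114  0.1428]
scene 270
((395.3607482910156, -221.21755981445312), 32.60091018676758) [0.1955 0.2064]
  mark 0.98 [230. 268.] [ 0.2209 -0.2013  0.1428]
  mark 0.89 [265. 310.] [ 0.1713 -0.2997  0.1428]
  mark 0.65 [291. 215.] [ 0.3966 -0.2238  0.1428]
  mark 0.6 [350. 285.] [ 0.2837 -0.3904  0.1428]
```

View pics/held.png

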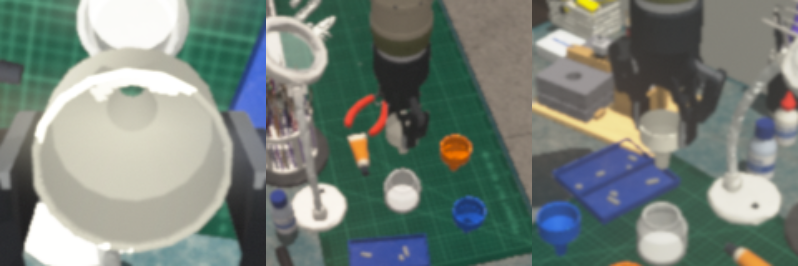

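```bash
python3 - <<'E'
from h import *
from scipy.optimize import least_squares
np.set_printoptions(precision=4,suppress=True)
d=np.load('pics/wrist_held.npy'); P=pts('wrist',d); p=cv2.imread('pics/wrist_held.png'); hsv=cv2.cvtColor(p,cv2.COLOR_BGR2HSV)
T=manip.observe()['ee_pos']; print(T)
m=(abs(P[...,2]-T[2]-.0255)<.004)&(abs(P[...,0]-T[0])<.032)&(abs(P[...,1]-T[1])<.032)&(hsv[...,2]>110)
Q=P[m]; print(len(Q),np.percentile(Q[:,2],[5,50,95]))
r=least_squares(lambda a:np.hypot(Q[:,0]-a[0],Q[:,1]-a[1])-a[2],[T[0],T[1],.025],loss='soft_l1',f_scale=.001); print(r.x)
# hole in home view (side camera last)
d=np.load('pics/w_jig.npy')
E
```

```text
[ 0.4006 -0.2206  0.1758]
2298 [0.1976 0.199  0.2016]
[ 0.3984 -0.2214  0.025 ]
```

Call:
{"api": "step_arm", "payload": {
  "commands": [
    [-0.3, 0.5, 0, 0, 0, 0, -1],
    [-0.62, 0.95, 0, 0, 0, 0, -1],
    [-0.62, 0.95, 0, 0, 0, 0, -1],
    [-0.62, 0.95, 0, 0, 0, 0, -1],
    [-0.62, 0.95, 0, 0, 0, 0, -1],
    [-0.62, 0.95, 0, 0, 0, 0, -1],
    [-0.62, 0.95, 0, 0, 0, 0, -1],
    [-0.62, 0.95, 0, 0, 0, 0, -1],
    [-0.62, 0.95, 0, 0, 0, 0, -1],
    [-0.62, 0.95, 0, 0, 0, 0, -1],
    [-0.62, 0.95, 0, 0, 0, 0, -1],
    [-0.62, 0.95, 0, 0, 0, 0, -1]
  ]
}}

```text
time: 20.82
ee_pos: [0.6033, 0.0371, 0.1759]
tcp_rot: [0.045, 0.999, -0.0, -0.001]
contact_force: [0.7, -0.7, 0.1]
grip_width: 0.0508
grip_force: 28.0
```

Call:
{"api": "step_arm", "payload": {
  "commands": [
    [-0.2, 0.28, 0.3, 0, 0, 0, -1],
    [0, 0, 0.6, 0, 0, 0, -1],
    [0, 0, 0.6, 0, 0, 0, -1],
    [0, 0, 0.4, 0, 0, 0, -1],
    [0, 0, 0, 0, 0, 0, -1],
    [0, 0, 0, 0, 0, 0, -1],
    [0, 0, 0, 0, 0, 0, -1]
  ]
}}

```text
time: 21.4
ee_pos: [0.6086, 0.0419, 0.1298]
tcp_rot: [0.045, 0.999, -0.0, 0.0]
contact_force: [-0.0, 0.0, 0.2]
grip_width: 0.0511
grip_force: 28.0
```

```bash
python3 - <<'E'
from h import *
np.set_printoptions(precision=4,suppress=True)
s=manip.observe(); T=s['ee_pos'];print(s['time'],T,s['tcp_rot'],s['grip_width'],s['contact_force'])
ims=[]
for n in('wrist','side','scene'):
    p,d=save(n,f'{n}_hov'); P=pts(n,d)
    m=(P[...,2]>.058)&(P[...,2]<.07)&(abs(P[...,0]-.651)<.1)&(P[...,1]>-.02)&(P[...,1]<.1)
    if m.sum()>20: rect(P[m],n)
    for t in('pour_hole','gate'):
        for k in manip.mark_of(t,n)[:2]: print(' ',t,k['conf'],np.round(k['uv']),ray(n,k['uv'],.064))
    u,v=map(int,proj(n,[.6076,.0415,.08])); v=min(max(v,65),319);u=min(max(u,65),447)
    ims.append(cv2.resize(p[v-65:v+65,u-65:u+65],(266,266)))
cv2.imwrite('pics/hov.png',np.hstack(ims)[...,::-1])
E
```

```text
21.4 [0.6086 0.0419 0.1298] [ 0.0449  0.999  -0.0001  0.0003] 0.05106496334781117 [-0.0099  0.0376  0.1976]
wrist 10723 z 0.06470111454647212 c [650.6  38.3] [ 96.6 150.4] 84.9 mean [0.6289 0.0413 0.0646]
  pour_hole 0.63 [258. 213.] [0.6117 0.042  0.064 ]
  gate 0.63 [261. 209.] [0.6091 0.0443 0.064 ]
side 1976 z 0.06524030139952991 c [652.1  39.3] [ 97.5 154.1] 85.1 mean [0.6697 0.0466 0.0652]
  pour_hole 0.74 [239. 284.] [0.6067 0.0413 0.064 ]
  gate 0.77 [241. 286.] [0.6052 0.0485 0.064 ]
  gate 0.4 [220. 295.] [0.6561 0.044  0.064 ]
scene 751 z 0.06182462563985258 c [648.  40.] [100.2 160. ] 83.7 mean [0.621 0.039 0.062]
  pour_hole 0.62 [233. 163.] [0.5989 0.0477 0.064 ]
  pour_hole 0.15 [288. 269.] [ 0.3379 -0.2507  0.064 ]
```

View pics/hov.png

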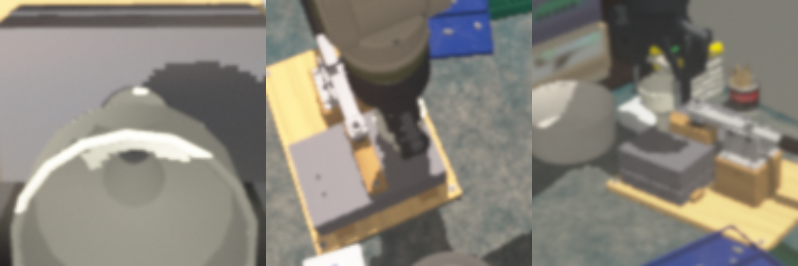

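Call:
{"api": "step_arm", "payload": {
  "commands": [
    [0, 0, 0.4, 0, 0, 0, -1],
    [0, 0, 0.4, 0, 0, 0, -1],
    [0, 0, 0.3, 0, 0, 0, -1],
    [0, 0, 0.2, 0, 0, 0, -1],
    [0, 0, 0.15, 0, 0, 0, -1],
    [0, 0, 0, 0, 0, 0, -1]
  ]
}}

```text
time: 22.35
ee_pos: [0.6076, 0.0424, 0.0915]
tcp_rot: [0.045, 0.999, -0.0, -0.001]
contact_force: [0.6, 1.2, -0.2]
grip_width: 0.051
grip_force: 28.0
```

Call:
{"api": "step_arm", "payload": {
  "commands": [
    [0, 0, 0.25, 0, 0, 0, -1],
    [0, 0, 0.2, 0, 0, 0, -1],
    [0, 0, 0.12, 0, 0, 0, -1],
    [0, 0, 0.04, 0, 0, 0, -1],
    [0, 0, 0, 0, 0, 0, -1],
    [0, 0, 0, 0, 0, 0, -1]
  ]
}}

```text
time: 22.85
ee_pos: [0.6086, 0.0423, 0.0779]
tcp_rot: [0.045, 0.999, -0.0, 0.0]
contact_force: [0.8, 0.2, -0.9]
grip_width: 0.0513
grip_force: 28.1
```

Call:
{"api": "step_arm", "payload": {
  "commands": [
    [0, 0, 0.06, 0, 0, 0, -1],
    [0, 0, 0.06, 0, 0, 0, -1],
    [0, 0, 0.04, 0, 0, 0, -1],
    [0, 0, 0, 0, 0, 0, -1],
    [0, 0, 0, 0, 0, 0, -1]
  ]
}}

```text
time: 23.27
ee_pos: [0.6096, 0.0423, 0.0767]
tcp_rot: [0.045, 0.999, -0.0, 0.002]
contact_force: [-2.9, 0.2, 14.5]
grip_width: 0.051
grip_force: 29.4
```

Call:
{"api": "step_arm", "payload": {
  "commands": [
    [0.05, 0, 0, 0, 0, 0, -1],
    [0.03, 0, 0, 0, 0, 0, -1],
    [0, 0, 0, 0, 0, 0, -1],
    [0, 0, 0, 0, 0, 0, -1]
  ]
}}

```text
time: 23.6
ee_pos: [0.6089, 0.0424, 0.0768]
tcp_rot: [0.045, 0.999, -0.0, 0.003]
contact_force: [-0.7, -0.3, 11.0]
grip_width: 0.0511
grip_force: 29.1
```

Call:
{"api": "step_arm", "payload": {
  "commands": [
    [0, 0, 0, 0, 0, 0, 0.4],
    [0, 0, 0, 0, 0, 0, 0.4],
    [0, 0, 0, 0, 0, 0, 0.7],
    [0, 0, 0, 0, 0, 0, 1],
    [0, 0, 0, 0, 0, 0, 1],
    [0, 0, -0.3, 0, 0, 0, 1],
    [0, 0, -0.6, 0, 0, 0, 1],
    [0, 0, -1, 0, 0, 0, 1],
    [0, 0, -1, 0, 0, 0, 1],
    [0, 0, -1, 0, 0, 0, 1],
    [0, 0, -0.5, 0, 0, 0, 1],
    [0, 0, 0, 0, 0, 0, 1]
  ]
}}

```text
time: 24.6
ee_pos: [0.6086, 0.0424, 0.1881]
tcp_rot: [0.045, 0.999, -0.0, 0.003]
contact_force: [0.1, -0.2, 0.1]
grip_width: 0.0852
grip_force: 0.0
```

Call:
{"api": "step_arm", "payload": {
  "commands": [
    [0, 0, 0, 0, 0, 0, 1],
    [0, 0, 0, 0, 0, 0, 1],
    [0, 0, 0, 0, 0, 0, 1]
  ]
}}

```text
time: 24.85
ee_pos: [0.6055, 0.0426, 0.1821]
tcp_rot: [0.045, 0.999, -0.0, -0.001]
contact_force: [0.1, 0.4, -0.3]
grip_width: 0.0852
grip_force: 0.0
```

```bash
python3 - <<'E'
from h import *
from scipy.optimize import least_squares
np.set_printoptions(precision=4,suppress=True)
s=manip.observe(); T=s['ee_pos'];print(s['time'],T,s['contact_force'])
ims=[]
for n in('wrist','side','scene'):
    p,d=save(n,f'{n}_fin'); P=pts(n,d)
    m=(P[...,2]>.058)&(P[...,2]<.07)&(abs(P[...,0]-.651)<.1)&(P[...,1]>-.02)&(P[...,1]<.1)
    if m.sum()>20: rect(P[m],n)
    m=(P[...,2]>.096)&(P[...,2]<.108)&(np.hypot(P[...,0]-.608,P[...,1]-.0415)<.034)&(P[...,0]<.638); Q=P[m]; print(' rim',len(Q),np.percentile(Q[:,2],[5,50,95]))
    r=least_squares(lambda a:np.hypot(Q[:,0]-a[0],Q[:,1]-a[1])-a[2],[.608,.0415,.025],loss='soft_l1',f_scale=.001); print(r.x)
    A=np.c_[Q[:,:2]-[.608,.0415],np.ones(len(Q))]; print(' tilt',np.linalg.lstsq(A,Q[:,2],rcond=None)[0])
    u,v=map(int,proj(n,[.6076,.0415,.08])); v=min(max(v,65),319);u=min(max(u,65),447)
    ims.append(cv2.resize(p[v-65:v+65,u-65:u+65],(266,266)))
cv2.imwrite('pics/fin.png',np.hstack(ims)[...,::-1])
E
```

```text
24.85 [0.6055 0.0426 0.1821] [ 0.1491  0.4344 -0.3193]
wrist 10588 z 0.0643565690942863 c [652.7  38.1] [ 96.3 154.8] 85.0 mean [0.6502 0.0398 0.0644]
 rim 789 [0.0969 0.1003 0.1018]
[0.6076 0.042  0.0248]
 tilt [-0.0228 -0.0036  0.1   ]
side 1974 z 0.0653408331878636 c [652.   39.2] [ 97.9 153.9] 85.2 mean [0.67   0.0458 0.0653]
 rim 47 [0.0966 0.1012 0.1042]
[0.6079 0.0437 0.0249]
 tilt [0.0563 0.0029 0.0998]
scene 589 z 0.06194466049277847 c [647.7  41. ] [101.7 159.1] 84.3 mean [0.6206 0.0333 0.0621]
 rim 61 [0.0962 0.0981 0.1037]
[0.6036 0.0436 0.0254]
 tilt [ 0.0293 -0.0372  0.0986]
```

View pics/fin.png

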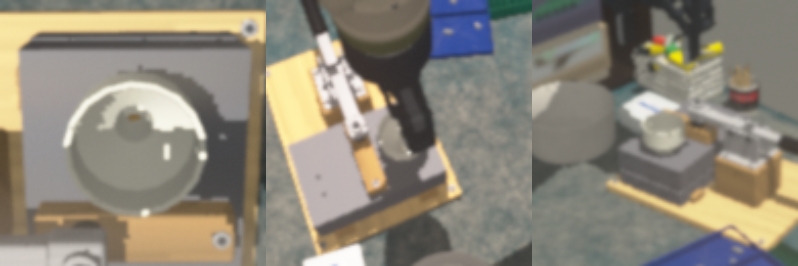

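The final crops show the funnel upright in the pour hole. Its rim is centred at (0.6076, 0.042) with its top at 0.100 m, which matches fully seated. The clamp is down on the batten and the gripper is clear, so I'm handing the job in.

```bash
python3 -c "
from cell import manip
print(manip.close_job())"
```

```text
the job is handed in; nothing more can be done
None
```

The job is handed in at about 25 s of the 70 s allowed: by the last camera check the top half is home, the clamp handle is level on the batten and the funnel is seated upright in the pour hole, but the hand-in returned no verdict.

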